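# Clamp the round ice mould with its draw latch

## Task

Clamp the round ice mould shut with the draw latch on its top: flip the wire loop over so that its cross bar drops behind the keeper on the other half, then swing the lever back and press it down until it snaps over centre and lies flat, with the loop still hooked. Leave the latch of the square mould as it is.

Things in the scene. Friction and masses are not known exactly. Their poses are not given: they have to be found in the camera images.
- ball_mould: Round split ice mould, bare aluminium, 160 mm across, 60 mm high, fixed. Origin: centre of its underside; x runs along the latch from lever to keeper, z up. In this frame, mm: lever pin along y at x -15, z 74, lugs to z 81. Keeper: plate 26 wide leaning to +x, x 36 to 45, top z 76; hooked bar lies on its +x side at z 66. The keeper's half is sprung 4 mm open (8 N/mm); the latch draws it in.
- ball_lever (a joint): Round mould's lever, rad: steel plate 24 mm wide, 4 thick, tip 57 from the pin. 0: shut on its stop, pointing to the mould's -x, 10 degrees down, tip just above the top face. Grows as it rises; 1.75 upright, more leans to +x; 1.66 to 1.98 at the start. Stays where left (light friction). Loop hooked, dead centre is 0.31: above it resists (under 6 N at the tip), below it pulls shut.
- ball_bar (a point): Centre of the cross bar (steel, 8 mm thick, 44 long, along the mould's y) of the round mould's wire loop, 72 mm from the loop's hinge, which is on the lever 16 mm from the pin. The loop straddles the lever and starts leaning 15 to 35 degrees back (to -x), bar higher than the lever's tip. Pushed to +x past upright it falls by its weight behind the keeper, if the lever is still about upright.
- block_bar (a point): Centre of the loop's bar on the other mould's identical latch, standing up likewise; not to be moved. That mould is square (152 mm sides, 60 high, bare aluminium too) and stands to the left or right of the round one.

How it is judged:
On the way:
1. the round mould's loop bar lies down behind its keeper while the lever is still up (x of ball_bar in the frame of ball_mould above 0.036 m and z of ball_bar in the frame of ball_mould below 0.074 m and value of joint ball_lever above 0.9 rad), for 0.2 s.
At the end, for the whole second after the job is handed in: The round mould's lever is snapped down to within 0.12 rad of its shut stop (dead centre is at 0.31 rad), with the loop's bar still hooked behind the keeper: in the mould's frame at x between 36 and 46 mm and below z 74 mm (x of ball_bar in the frame of ball_mould between 0.036 and 0.046 m and z of ball_bar in the frame of ball_mould below 0.074 m and value of joint ball_lever below 0.12 rad); the robot touches nothing.
It fails at once if the latch of the square mould is disturbed (its bar moved more than 30 mm) (distance of block_bar from where it was at the start of the episode above 0.03 m).
It also fails if it takes over 40 s, if anything falls off the work surface, if the arm or the gripper's body presses on something with over 40 N, if the wrist force passes 120 N, or if a joint passes its speed limit or range.

## Robot

A 7-joint arm with a two-finger parallel gripper is mounted at the origin on the work surface. World frame = base frame: x ahead of the robot, y to its left, z up, the work surface at z = 0. Lengths are in m, angles in rad, forces in N, time in s.
With the tool pointing down it reaches from about 0.425 to 0.875 m from the base axis. Payload 8.4 kg.
Tool frame: the origin (TCP) lies at the centre of the arm's flange, where the gripper is bolted on; the fingertips stand 182 mm ahead of it and the grasp point (between the pads) lies 164 mm ahead of it; z points along the fingers, y is the direction in which the jaws open and shut (so a half turn about z gives the same grasp; the last joint's range is limited). The gripper opens to 87 mm and grips with 3 to 60 N. Pads are 19 mm wide; open, the fingers measure 117 mm over their backs; the gripper's body (75 mm by 190 mm) begins 51 mm behind the grasp point.
Start: joints at [1.149, 0.333, 0.04, 1.465, -0.013, 1.343, -0.059], TCP at [0.206, -0.616, 0.405] pointing down, gripper open.
Joint ranges: [-2.58, 2.58], [-0.38, 2.09], [-1.3, 1.39], [0.25, 2.4], [-1.5, 4.64], [0.08, 2.09], [-2.65, 2.65]. Speed limits (rad/s): [2.22, 2.22, 2.79, 2.79, 3.14, 3.14, 3.14].

## Interface

Orientations are given as a rotation vector (axis times angle).
In Python, from cell import get_state, snapshot, get_calibration, env gives the robot as it stands.
- The arm moves only by the tool jog_arm, never from a script. Its argument "steps" is a list of rows, each an object with "slide": the shift along the tool's x, y, z in m, a list of three; "dr": the turn, a rotation vector about the tool's x, y, z in degrees, a list of three. A call has exactly 10 rows; each row shifts and turns the commanded pose from where the row before left it, along the tool's axes as they then stand; what a row does not reach is not made up. A row lasts 1/10 s, in which the tool goes at most 50 mm and 8.59 degrees, less where a joint would pass 70% of its speed; a pose out of reach is approached as far as the arm can. A call is refused whole if a number of a shift passes 0.05 or a number of a turn 8.59, either way. A call with a gripper value outside its range is refused whole. "gripper" is the opening, from -1 (shut) to 1 (fully open), so that 0 is half open, set as the call begins (left out, the last holds). The fingers move at their own pace and stop on an object; the grip force is fixed at half the most. Time passes only in rows, so rows that do not move let the fingers close, or fill a call up. It gives the time, the measured TCP pose, the force and the opening at its end, in the units of the state.
- get_state(): the state, without advancing time (a new reading comes with each control period).
- snapshot(name): name is "scene" or "top" or "wrist"; returns the picture (400x640x3 uint8, red, green, blue); there is no depth.
- get_calibration(name): a dict with "fovy" (degrees; the focal length in pixels is half the picture's height over the tangent of half this angle, whatever the lens; pixels are square), "cx", "cy" (the principal point, pixels), "k1" (the pictures are not rectified: a ray, as slopes to the right and down, at radius r is drawn at 1 + k1 r^2 times it, then the intrinsics apply), "rvec" (rotation vector, rad) and "tvec" (3), from world to camera coordinates, as OpenCV has them. Camera axes: x right, y down, z forward; pixel columns grow to the right and rows downward; lengths in m; the calibration is good to about 2 mm. A picture is of the moment at which its call begins: read the wrist's pose just before it. get_calibration takes no time and is no camera call; for the wrist camera it gives the pose at the moment of the call.
- env.sign_off(): hands the job in, once; it reports no verdict.
The state is a dict: "t": time; "joint_pos": joint angles; "joint_vel": joint speeds; "tau": joint torques, N m; "eef_pos": TCP position; "eef_rot": TCP orientation; "wrist_force": force on the tool from outside, world axes, zero at the start; "torque": the same for the moment, N m; "opening": opening from 0.0 (shut) to 1.0 (fully open).
Only numpy, scipy, OpenCV 4.12 (cv2) and the standard library are available. Lean on these libraries where they do the work, as an engineer would, in place of code of your own. Each camera call takes 0.05 s, during which the arm holds its last target. There are 200 camera calls.

## Working session

There is one attempt and no reset: what is moved stays moved. The work goes in short steps, Python scripts to look and compute and a tool call to move; the robot and the scene stay as the last step left them, time stands still between calls to the robot, and variables do not carry over. Pictures are saved under pics/ and viewed, on a budget of 10 in all, crops included, one or two more only if the job needs it, and the job is handed in when it is done.

Besides the shell and the picture viewer there is one more tool, called after "Emit:" by a JSON object that holds its "name" and its "arguments". jog_arm: Moves the arm, as the interface text tells. Its arguments: {"type":"object","properties":{"steps":{"type":"array","items":{"type":"object","properties":{"slide":{"type":"array","items":{"type":"number"}},"dr":{"type":"array","items":{"type":"number"}}}}},"gripper":{"type":"number"}},"required":["steps"]}

```bash
mkdir -p pics; cat > h.py <<'E'
import numpy as np, cv2
from cell import get_state, snapshot, get_calibration, env
from scipy.spatial.transform import Rotation as R
def cal(n):
    c=get_calibration(n); f=200/np.tan(np.radians(c['fovy'])/2)
    return c,f,R.from_rotvec(c['rvec']).as_matrix(),np.array(c['tvec'],float).ravel()
def proj(n,P,C=None):
    c,f,M,t=C or cal(n); p=np.atleast_2d(P)@M.T+t; s=p[:,:2]/p[:,2:]
    r2=(s**2).sum(1,keepdims=True); s=s*(1+c['k1']*r2); return s*f+[c['cx'],c['cy']]
def ray(n,uv,C=None):
    c,f,M,t=C or cal(n); d=(np.array(uv,float)-[c['cx'],c['cy']])/f; s=d.copy()
    for _ in range(30): s=d/(1+c['k1']*(s@s))
    v=M.T@np.array([*s,1]); return -M.T@t, v/np.linalg.norm(v)
def atz(n,uv,z,C=None):
    o,v=ray(n,uv,C); return o+v*(z-o[2])/v[2]
def tri(rs):
    A=np.zeros((3,3));b=np.zeros(3)
    for o,v in rs:
        P=np.eye(3)-np.outer(v,v);A+=P;b+=P@o
    x=np.linalg.solve(A,b); return x,[np.linalg.norm(np.cross(x-o,v)) for o,v in rs]
def save(n,name,crop=None,k=1):
    im=snapshot(n)[:,:,::-1]; cv2.imwrite(f'pics/{n}_{name}_raw.png',im)
    return im
E
python3 - <<'E'
from h import *
s=get_state(); print(s['t'],s['eef_pos'],s['eef_rot'],s['opening'])
a=save('scene','0');b=save('top','0')
for n in('scene','top'):
    c,f,M,t=cal(n);print(n,f,c['k1'],-M.T@t)
v=np.vstack([a,b]);cv2.imwrite('pics/v0.png',cv2.resize(v,(480,600),interpolation=cv2.INTER_AREA))
E
```

```text
0.0 [ 0.20610188 -0.61627979  0.40384305] [-3.09919818e+00 -5.04528747e-01  5.73543500e-04] 0.9968807357419054
scene 393.5744178141716 -0.0186943554204924 [ 0.97810809 -0.04506877  0.70380028]
top 428.0152139192029 -0.0814828256382688 [ 0.43688211 -0.02667196  0.88370835]
```

View pics/v0.png

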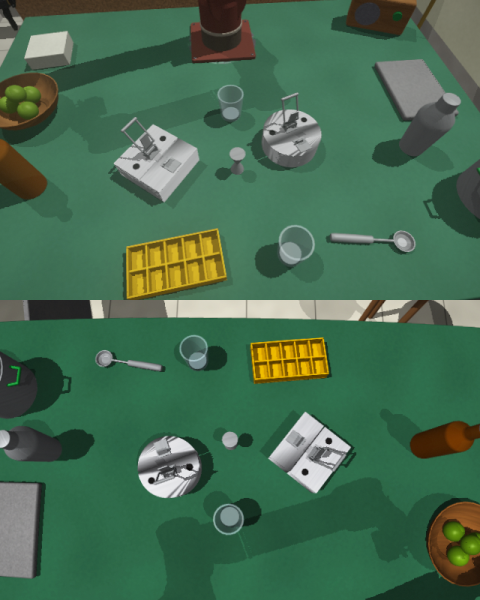

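The round mould is at the right in scene (~(388,181) full-res) and at the left in top (~(225,221)). The square one stands on the other side. Next I'll enlarge both views of the round mould.

```bash
python3 - <<'E'
from h import *
a=cv2.imread('pics/scene_0_raw.png')[115:227,340:440];b=cv2.imread('pics/top_0_raw.png')[170:270,175:275]
def up(i,k): return cv2.resize(i,None,fx=k,fy=k,interpolation=cv2.INTER_CUBIC)
A=up(a,4)[:400];A=up(a,4);B=up(b,4)
h=max(A.shape[0],B.shape[0]);B=cv2.copyMakeBorder(B,0,h-B.shape[0],0,0,0)
cv2.imwrite('pics/v1.png',np.hstack([A,B]));print(A.shape,B.shape)
E
```

```text
(448, 400, 3) (448, 400, 3)
```

View pics/v1.png

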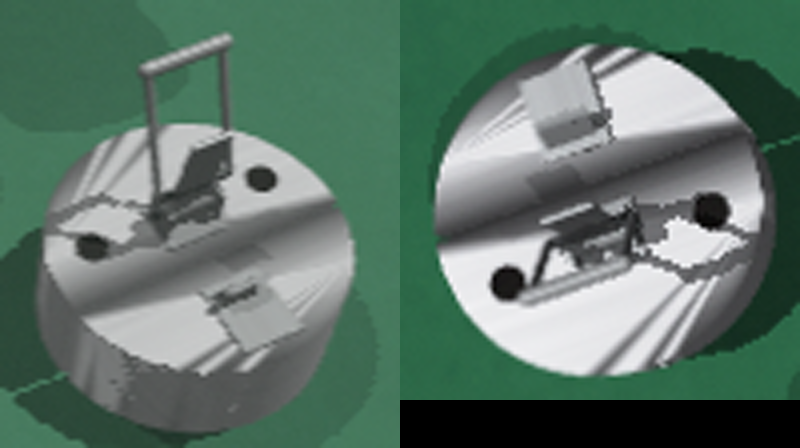

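```bash
python3 - <<'E'
from h import *
S=lambda u,v:ray('scene',(340+u/4,115+v/4)); T=lambda u,v:ray('top',(175+(u-400)/4,170+v/4))
p1,e1=tri([S(226,41),T(525,297)]);p2,e2=tri([S(148,70),T(630,265)])
print('bar',p1,e1,p2,e2,np.linalg.norm(p1-p2)); 
h1,e=tri([S(261,179),T(508,283)]);print('holeA',h1,e);h2,e=tri([S(92,247),T(711,210)]);print('holeB',h2,e)
d=p1-p2; print('yaw from bar',np.degrees(np.arctan2(d[1],d[0]))-90); d=h1-h2; print('holes',np.degrees(np.arctan2(d[1],d[0]))-90,np.linalg.norm(d))
# silhouette fit of round mould: circles z=.06
from scipy.optimize import least_squares
im=cv2.imread('pics/top_0_raw.png');hsv=cv2.cvtColor(im,cv2.COLOR_BGR2HSV)
m=((hsv[:,:,1]<60)).astype(np.uint8);n,l,st,c=cv2.connectedComponentsWithStats(m)
k=l[221,205];print(k,st[k])
th=np.linspace(0,2*np.pi,120)
def mask(x,y):
    P=np.vstack([np.c_[x+.08*np.cos(th),y+.08*np.sin(th),0*th+z] for z in(0,.06)])
    q=cv2.convexHull((proj('top',P)*16).astype(np.int32)); o=np.zeros(m.shape,np.uint8);cv2.fillConvexPoly(o,q,1,shift=4);return o
x0=(h1+h2)/2;best=max(((mask(x,y)==(l==k)).sum(),x,y) for x in np.arange(x0[0]-.02,x0[0]+.035,.002) for y in np.arange(x0[1]-.02,x0[1]+.02,.002))
print(best, mask(*best[1:]).sum(),(l==k).sum())
E
```

```text
bar [0.45041052 0.16701987 0.15378596] [np.float64(0.0009115816860093048), np.float64(0.0009115816860093234)] [0.46477479 0.12435574 0.15283023] [np.float64(0.0025594529667064977), np.float64(0.0025594529667065276)] 0.04502748055368511
holeA [0.45883162 0.2014075  0.05628376] [np.float64(0.0009763825433159865), np.float64(0.000976382543315929)]
holeB [0.49516891 0.10372979 0.05676955] [np.float64(0.0008963776851934251), np.float64(0.0008963776851934451)]
yaw from bar 18.607488660090254
holes 20.405812195306808 0.10421885649091613
15 [ 184  181   85   83 5577]
(np.int64(255853), np.float64(0.4950002647329703), np.float64(0.15856864335959378)) 5712 5577
```

```bash
cat >> h.py <<'E'
YAW=np.radians(20.); C0=np.array([.495,.1586,0]); X=np.array([np.cos(YAW),np.sin(YAW),0]); Y=np.array([-X[1],X[0],0])
M0=np.c_[X,-Y,[0,0,-1]]   # wanted tool: x along latch, pointing down
def where():
    s=get_state(); p=np.array(s['eef_pos']); Q=R.from_rotvec(s['eef_rot']).as_matrix()
    q=p-C0; print('t',round(s['t'],2),'tip in mould mm',np.round(1e3*np.array([q@X,q@Y,p[2]-.182]),1),'F',np.round(s['wrist_force'],1))
    for f in(1,-1):
        print('turn to goal deg (tool)',np.round(R.from_matrix(Q.T@(M0@np.diag([f,f,1]))).as_rotvec(degrees=True),2))
    return p,Q,s
def go(x,y,z):
    p,Q,s=where(); g=C0+X*x+Y*y+[0,0,z+.182]
    print('slide',np.round(Q.T@(g-p),4),'goal TCP',g)
E
python3 - <<'E'
from h import *
go(-.075,0,.25); p,Q,s=where(); print(Q, s['joint_pos'])
E
```

```text
t 0.1 tip in mould mm [-536.5 -629.4  222. ] F [-0.3  0.4 -0.1]
turn to goal deg (tool) [-0.08  0.01 -1.5 ]
turn to goal deg (tool) [1.000e-02 1.200e-01 1.785e+02]
slide [ 0.4448 -0.6413 -0.0272] goal TCP [0.42452305 0.13294849 0.432     ]
t 0.1 tip in mould mm [-536.5 -629.4  222. ] F [-0.3  0.4 -0.1]
turn to goal deg (tool) [-0.08  0.01 -1.5 ]
turn to goal deg (tool) [1.000e-02 1.200e-01 1.785e+02]
[[ 9.48350250e-01  3.17224690e-01 -5.47650529e-04]
 [ 3.17225142e-01 -9.48349398e-01  1.27600135e-03]
 [-1.14584918e-04 -1.38382471e-03 -9.99999036e-01]] [ 1.14877137  0.33380118  0.03987096  1.46616093 -0.01337554  1.34328461
 -0.0585154 ]
```

Emit:
{"name": "jog_arm", "arguments": {"gripper": -1, "steps": [{"slide":[0,0,-0.03],"dr":[0,0,-1.5]},{"slide":[0,0,-0.04]},{"slide":[0.012,-0.018,-0.01]},{"slide":[0.022,-0.032,0]},{"slide":[0.022,-0.032,0]},{"slide":[0.022,-0.032,0]},{"slide":[0.022,-0.032,0]},{"slide":[0.022,-0.032,0]},{"slide":[0.022,-0.032,0]},{"slide":[0.022,-0.032,0]}]}}

```text
schema error: expected keys slide, dr
```

Emit:
{"name": "jog_arm", "arguments": {"steps": [{"slide":[0.022,-0.032,0]},{"slide":[0.022,-0.032,0]},{"slide":[0.022,-0.032,0]},{"slide":[0.022,-0.032,0]},{"slide":[0.022,-0.032,0]},{"slide":[0.022,-0.032,0]},{"slide":[0.022,-0.032,0]},{"slide":[0.022,-0.032,0]},{"slide":[0.015,-0.02,0]},{"slide":[0,0,0]}]}}

```text
schema error: expected keys slide, dr
```

```bash
python3 - <<'E'
from h import *
go(-.075,0,.144);print(get_state()['opening'])
E
```

```text
t 0.1 tip in mould mm [-536.5 -629.4  222. ] F [-0.3  0.4 -0.1]
turn to goal deg (tool) [-0.08  0.01 -1.5 ]
turn to goal deg (tool) [1.000e-02 1.200e-01 1.785e+02]
slide [ 0.4448 -0.6411  0.0788] goal TCP [0.42452305 0.13294849 0.326     ]
0.9985044399777774
```

Every row needs both keys.

Emit:
{"name": "jog_arm", "arguments": {"gripper": -1, "steps": [{"slide":[0,0,-0.03],"dr":[0,0,-1.5]},{"slide":[0,0,-0.04],"dr":[0,0,0]},{"slide":[0.012,-0.018,-0.01],"dr":[0,0,0]},{"slide":[0.022,-0.032,0],"dr":[0,0,0]},{"slide":[0.022,-0.032,0],"dr":[0,0,0]},{"slide":[0.022,-0.032,0],"dr":[0,0,0]},{"slide":[0.022,-0.032,0],"dr":[0,0,0]},{"slide":[0.022,-0.032,0],"dr":[0,0,0]},{"slide":[0.022,-0.032,0],"dr":[0,0,0]},{"slide":[0.022,-0.032,0],"dr":[0,0,0]}]}}

```text
t: 1.1
eef_pos: [0.2795, -0.3305, 0.4845]
eef_rot: [-3.094, -0.545, 0.001]
wrist_force: [0.3, 0.4, -0.7]
opening: 0.173
```

Emit:
{"name": "jog_arm", "arguments": {"steps": [{"slide":[0.022,-0.032,0],"dr":[0,0,0]},{"slide":[0.022,-0.032,0],"dr":[0,0,0]},{"slide":[0.022,-0.032,0],"dr":[0,0,0]},{"slide":[0.022,-0.032,0],"dr":[0,0,0]},{"slide":[0.022,-0.032,0],"dr":[0,0,0]},{"slide":[0.022,-0.032,0],"dr":[0,0,0]},{"slide":[0.022,-0.032,0],"dr":[0,0,0]},{"slide":[0.022,-0.032,0],"dr":[0,0,0]},{"slide":[0.015,-0.02,0],"dr":[0,0,0]},{"slide":[0,0,0],"dr":[0,0,0]}]}}

```text
t: 2.1
eef_pos: [0.3649, -0.0043, 0.4848]
eef_rot: [3.092, 0.553, 0.0]
wrist_force: [-0.8, -0.7, 0.4]
opening: 0.008
```

```bash
python3 - <<'E'
from h import *
go(-.075,0,.144);print(get_state()['opening'])
E
```

```text
t 2.1 tip in mould mm [-178.  -108.6  302.8] F [-0.8 -0.7  0.4]
turn to goal deg (tool) [ 0.02 -0.01  0.29]
turn to goal deg (tool) [ 2.0000e-02  4.0000e-02 -1.7971e+02]
slide [ 0.1035 -0.1081  0.1588] goal TCP [0.42452305 0.13294849 0.326     ]
0.007556975703526175
```

Emit:
{"name": "jog_arm", "arguments": {"steps": [{"slide":[0.016,-0.018,0],"dr":[0,0,0.3]},{"slide":[0.016,-0.018,0],"dr":[0,0,0]},{"slide":[0.016,-0.018,0],"dr":[0,0,0]},{"slide":[0.016,-0.018,0.01],"dr":[0,0,0]},{"slide":[0.016,-0.018,0.02],"dr":[0,0,0]},{"slide":[0.016,-0.018,0.02],"dr":[0,0,0]},{"slide":[0,0,0.025],"dr":[0,0,0]},{"slide":[0,0,0.025],"dr":[0,0,0]},{"slide":[0,0,0.025],"dr":[0,0,0]},{"slide":[0,0,0],"dr":[0,0,0]}]}}

```text
t: 3.1
eef_pos: [0.4174, 0.1252, 0.3571]
eef_rot: [-3.095, -0.536, 0.008]
wrist_force: [-0.1, 0.9, 0.5]
opening: 0.007
```

```bash
cat >> h.py <<'E'
def look(tag):
    a=save('scene',tag)[85:220,335:445];b=save('top',tag)[150:285,160:290]
    up=lambda i,k: cv2.resize(i,None,fx=k,fy=k,interpolation=cv2.INTER_CUBIC)
    cv2.imwrite(f'pics/{tag}.png',np.hstack([up(a,3.3),up(b,3.3)]))
E
python3 - <<'E'
from h import *
look('v2'); go(-.075,0,.144)
E
```

```text
t 3.2 tip in mould mm [-83.   -4.4 178.1] F [-0.4  1.   1.2]
turn to goal deg (tool) [-0.03  0.05 -0.32]
turn to goal deg (tool) [7.0000e-02 5.0000e-02 1.7968e+02]
slide [ 0.008  -0.0045  0.0341] goal TCP [0.42452305 0.13294849 0.326     ]
```

View pics/v2.png

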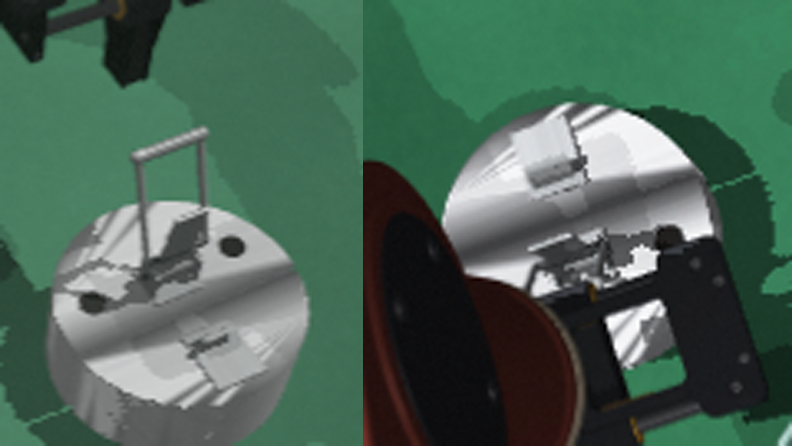

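```bash
python3 - <<'E'
from h import *
p,Q,s=where(); f=lambda q:(proj('scene',q)-[335,85])*3.3
print('tip',f(p+Q@[0,0,.182]),'bar',f(C0+X*-.0395+[0,0,.155]))
print('keeper top',f(C0+X*.045+[0,0,.076]))
E
```

```text
t 3.2 tip in mould mm [-83.   -4.4 178.1] F [-0.4  1.   1.2]
turn to goal deg (tool) [-0.03  0.05 -0.32]
turn to goal deg (tool) [7.0000e-02 5.0000e-02 1.7968e+02]
tip [[127.80461456  68.37242407]] bar [[167.52405534 143.48852972]]
keeper top [[221.43583718 329.63751091]]
```

The model matches the picture: fingertip at (128,75), bar at (170,145). Next I'll descend behind the bar and push it.

Emit:
{"name": "jog_arm", "arguments": {"steps": [{"slide":[0,-0.0045,0.017],"dr":[0,0,-0.3]},{"slide":[0,0,0.017],"dr":[0,0,0]},{"slide":[0.01,0,0],"dr":[0,0,0]},{"slide":[0.01,0,0],"dr":[0,0,0]},{"slide":[0.008,0,0],"dr":[0,0,0]},{"slide":[0.006,0,0],"dr":[0,0,0]},{"slide":[0.006,0,0],"dr":[0,0,0]},{"slide":[0.006,0,0],"dr":[0,0,0]},{"slide":[0.006,0,0],"dr":[0,0,0]},{"slide":[0.006,0,0],"dr":[0,0,0]}]}}

```text
t: 4.2
eef_pos: [0.4718, 0.1507, 0.3258]
eef_rot: [3.094, 0.545, -0.0]
wrist_force: [0.3, -0.6, 0.4]
opening: 0.005
```

Emit:
{"name": "jog_arm", "arguments": {"steps": [{"slide":[0.006,0,0],"dr":[0,0,0]},{"slide":[0.006,0,0],"dr":[0,0,0]},{"slide":[0.006,0,0],"dr":[0,0,0]},{"slide":[0.006,0,0],"dr":[0,0,0]},{"slide":[0.006,0,0],"dr":[0,0,0]},{"slide":[0,0,0],"dr":[0,0,0]},{"slide":[0,0,0],"dr":[0,0,0]},{"slide":[0,0,0],"dr":[0,0,0]},{"slide":[0,0,0],"dr":[0,0,0]},{"slide":[0,0,0],"dr":[0,0,0]}]}}

```text
t: 5.2
eef_pos: [0.4995, 0.1608, 0.3258]
eef_rot: [3.094, 0.545, 0.0]
wrist_force: [-0.7, 0.3, 0.9]
opening: 0.006
```

```bash
python3 - <<'E'
from h import *
look('v3'); where()
E
```

```text
t 5.3 tip in mould mm [  5.    0.5 143.8] F [-0.1  0.8  0.1]
turn to goal deg (tool) [ 0.01 -0.01 -0.01]
turn to goal deg (tool) [-1.0000e-02 -2.0000e-02  1.7999e+02]
```

View pics/v3.png

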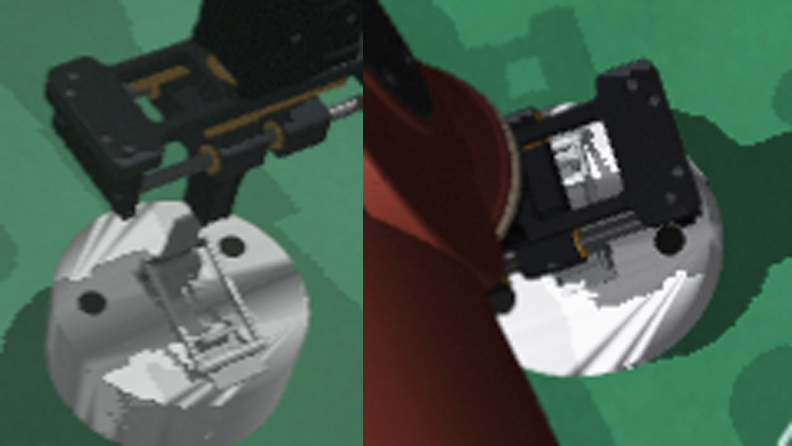

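The loop has fallen over the keeper (legs run from (150,265)/(205,250) to (190,370)/(260,345)) and the lever is still upright at (182,240). I'll move to its +x side, drop, and swing it back along its arc.

Emit:
{"name": "jog_arm", "arguments": {"steps": [{"slide":[0.012,0,0],"dr":[0,0,0]},{"slide":[0.013,0,0],"dr":[0,0,0]},{"slide":[0,0,0.008],"dr":[0,0,0]},{"slide":[0,0,0.01],"dr":[0,0,0]},{"slide":[0,0,0.007],"dr":[0,0,0]},{"slide":[-0.008,0,0],"dr":[0,0,0]},{"slide":[-0.008,0,0],"dr":[0,0,0]},{"slide":[-0.008,0,0],"dr":[0,0,0]},{"slide":[-0.008,0,0],"dr":[0,0,0]},{"slide":[0,0,0],"dr":[0,0,0]}]}}

```text
t: 6.3
eef_pos: [0.4921, 0.1581, 0.3011]
eef_rot: [3.093, 0.545, 0.001]
wrist_force: [0.5, 0.1, 0.8]
opening: 0.006
```

Emit:
{"name": "jog_arm", "arguments": {"steps": [{"slide":[-0.006,0,0],"dr":[0,0,0]},{"slide":[-0.006,0,0],"dr":[0,0,0]},{"slide":[-0.006,0,0.002],"dr":[0,0,0]},{"slide":[-0.006,0,0.002],"dr":[0,0,0]},{"slide":[-0.005,0,0.0035],"dr":[0,0,0]},{"slide":[-0.005,0,0.0035],"dr":[0,0,0]},{"slide":[-0.004,0,0.0045],"dr":[0,0,0]},{"slide":[-0.004,0,0.0045],"dr":[0,0,0]},{"slide":[0,0,0],"dr":[0,0,0]},{"slide":[0,0,0],"dr":[0,0,0]}]}}

```text
t: 7.3
eef_pos: [0.4533, 0.144, 0.2806]
eef_rot: [3.094, 0.545, -0.001]
wrist_force: [0.5, 0.4, 1.8]
opening: 0.004
```

```bash
python3 - <<'E'
from h import *
look('v4'); where()
f=lambda q:(proj('scene',q)-[335,85])*3.3
for x in(.045,.052): print('bar ends if x',x,np.round(f(np.array([C0+X*x+Y*y+[0,0,.066] for y in(-.022,.022)]))))
E
```

```text
t 7.4 tip in mould mm [-44.    0.6  98.7] F [0.6 0.2 0.9]
turn to goal deg (tool) [-0.01  0.04 -0.  ]
turn to goal deg (tool) [6.0e-02 1.0e-02 1.8e+02]
bar ends if x 0.045 [[188. 352.]
 [249. 327.]]
bar ends if x 0.052 [[194. 361.]
 [255. 335.]]
```

View pics/v4.png

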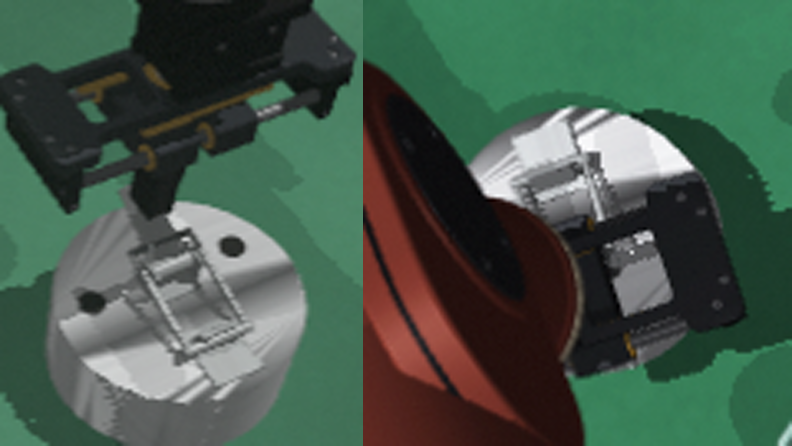

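```bash
python3 - <<'E'
from h import *
a=cv2.imread('pics/scene_v4_raw.png');b=cv2.imread('pics/top_v4_raw.png')
o=(370,150);w=50;A=cv2.resize(a[150:210,370:420],None,fx=8,fy=8,interpolation=cv2.INTER_CUBIC)
B=cv2.resize(b[180:240,195:245],None,fx=8,fy=8,interpolation=cv2.INTER_CUBIC)
cv2.imwrite('pics/v5.png',np.hstack([A,B]))
for x,z in((.036,.062),(.045,.076),(.040,.066),(.044,.066),(.036,.080),(.030,.078)):
  for y in(-.022,-.013,.013,.022):
    q=C0+X*x+Y*y+[0,0,z]; print(x,z,y,np.round((proj('scene',q)-[370,150])*8).ravel(),np.round((proj('top',q)-[195,180])*8).ravel()+[400,0])
E
```

```text
0.036 0.062 -0.022 [153. 317.] [669. 166.]
0.036 0.062 -0.013 [183. 304.] [634. 178.]
0.036 0.062 0.013 [271. 268.] [532. 214.]
0.036 0.062 0.022 [300. 256.] [497. 226.]
0.045 0.076 -0.022 [181. 311.] [645. 124.]
0.045 0.076 -0.013 [212. 298.] [609. 136.]
0.045 0.076 0.013 [301. 261.] [506. 172.]
0.045 0.076 0.022 [331. 248.] [471. 185.]
0.04 0.066 -0.022 [164. 319.] [660. 149.]
0.04 0.066 -0.013 [195. 307.] [625. 161.]
0.04 0.066 0.013 [282. 270.] [523. 196.]
0.04 0.066 0.022 [312. 258.] [488. 209.]
0.044 0.066 -0.022 [172. 331.] [655. 133.]
0.044 0.066 -0.013 [203. 318.] [620. 145.]
0.044 0.066 0.013 [291. 282.] [518. 181.]
0.044 0.066 0.022 [321. 269.] [483. 193.]
0.036 0.08 -0.022 [165. 274.] [653. 157.]
0.036 0.08 -0.013 [196. 261.] [617. 169.]
0.036 0.08 0.013 [284. 225.] [513. 206.]
0.036 0.08 0.022 [315. 213.] [477. 218.]
0.03 0.078 -0.022 [150. 261.] [662. 182.]
0.03 0.078 -0.013 [181. 249.] [627. 194.]
0.03 0.078 0.013 [270. 213.] [523. 230.]
0.03 0.078 0.022 [300. 200.] [487. 243.]
```

View pics/v5.png

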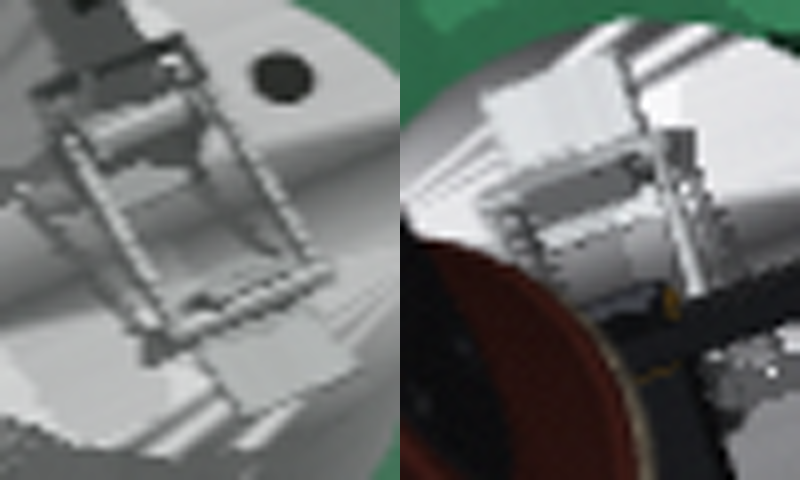

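The bar ends at scene (172,335) and (328,270), which matches the hooked pose x 44, z 66 to within a pixel or two. I'll go on pressing the lever down.

Emit:
{"name": "jog_arm", "arguments": {"steps": [{"slide":[-0.002,0,0.004],"dr":[0,0,0]},{"slide":[-0.002,0,0.004],"dr":[0,0,0]},{"slide":[-0.002,0,0.004],"dr":[0,0,0]},{"slide":[-0.001,0,0.004],"dr":[0,0,0]},{"slide":[0,0,0.004],"dr":[0,0,0]},{"slide":[0,0,0.003],"dr":[0,0,0]},{"slide":[0,0,0.002],"dr":[0,0,0]},{"slide":[0,0,0],"dr":[0,0,0]},{"slide":[0,0,0],"dr":[0,0,0]},{"slide":[0,0,0],"dr":[0,0,0]}]}}

```text
t: 8.4
eef_pos: [0.4471, 0.1417, 0.2559]
eef_rot: [-3.094, -0.545, -0.0]
wrist_force: [-0.9, -0.3, -0.1]
opening: 0.007
```

```bash
python3 - <<'E'
from h import *
where()
E
```

```text
t 8.4 tip in mould mm [-50.8   0.6  73.9] F [-0.9 -0.3 -0.1]
turn to goal deg (tool) [-0.   -0.01 -0.01]
turn to goal deg (tool) [-2.0000e-02  0.0000e+00  1.7999e+02]
```

The force has gone, so it has probably snapped shut. I'll press a little further to confirm, then back straight up.

Emit:
{"name": "jog_arm", "arguments": {"steps": [{"slide":[0,0,0.001],"dr":[0,0,0]},{"slide":[0,0,0.001],"dr":[0,0,0]},{"slide":[0,0,0.001],"dr":[0,0,0]},{"slide":[0,0,0.001],"dr":[0,0,0]},{"slide":[0,0,0],"dr":[0,0,0]},{"slide":[0,0,0],"dr":[0,0,0]},{"slide":[0,0,0],"dr":[0,0,0]},{"slide":[0,0,0],"dr":[0,0,0]},{"slide":[0,0,0],"dr":[0,0,0]},{"slide":[0,0,0],"dr":[0,0,0]}]}}

```text
t: 9.4
eef_pos: [0.4472, 0.1419, 0.2527]
eef_rot: [3.093, 0.545, 0.0]
wrist_force: [-5.2, -2.4, 16.1]
opening: 0.007
```

Emit:
{"name": "jog_arm", "arguments": {"steps": [{"slide":[0,0,-0.01],"dr":[0,0,0]},{"slide":[0,0,-0.02],"dr":[0,0,0]},{"slide":[0,0,-0.03],"dr":[0,0,0]},{"slide":[0,0,-0.03],"dr":[0,0,0]},{"slide":[0,0,-0.03],"dr":[0,0,0]},{"slide":[0,0.03,-0.01],"dr":[0,0,0]},{"slide":[0,0.03,0],"dr":[0,0,0]},{"slide":[0,0.03,0],"dr":[0,0,0]},{"slide":[0,0.03,0],"dr":[0,0,0]},{"slide":[0,0,0],"dr":[0,0,0]}]}}

```text
t: 10.4
eef_pos: [0.4889, 0.0247, 0.3817]
eef_rot: [3.095, 0.536, -0.0]
wrist_force: [-0.2, 0.3, 0.3]
opening: 0.004
```

```bash
python3 - <<'E'
from h import *
where(); a=save('scene','6');b=save('top','6')
A=cv2.resize(a[130:227,340:440],(400,388),interpolation=cv2.INTER_CUBIC);B=cv2.resize(b[171:268,175:275],(400,388),interpolation=cv2.INTER_CUBIC)
cv2.imwrite('pics/v6.png',np.hstack([A,B]))
fs=lambda q:np.round((proj('scene',q)-[340,130])*4).ravel();ft=lambda q:np.round((proj('top',q)-[175,171])*4+[400,0]).ravel()
for n,x,y,z in(('bar-',.042,-.022,.066),('bar+',.042,.022,.066),('tip-',-.071,-.012,.066),('tip+',-.071,.012,.066)):
    q=C0+X*x+Y*y+[0,0,z];print(n,fs(q),ft(q))
E
```

```text
t 10.4 tip in mould mm [ -51.5 -123.8  199.7] F [-0.2  0.3  0.3]
turn to goal deg (tool) [ 0.02  0.02 -0.34]
turn to goal deg (tool) [ 3.0000e-02 -2.0000e-02  1.7966e+02]
bar- [204. 243.] [609. 106.]
bar+ [278. 212.] [523. 137.]
tip- [108.  81.] [662. 336.]
tip+ [147.  66.] [614. 353.]
```

View pics/v6.png

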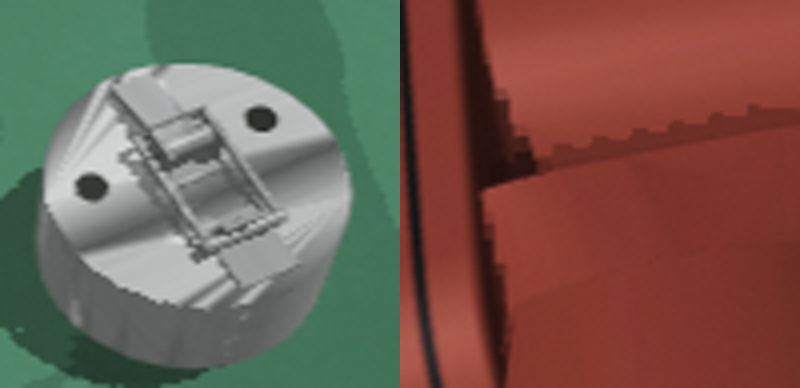

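The lever lies flat, with its tip at (112,82) to (148,68) against a predicted (108,81) to (147,66). The bar runs (200,247) to (280,217), against a hooked prediction of (204,243) to (278,212). The arm is clear of everything, so I'll hand in.

```bash
python3 -c "
from h import *
env.sign_off()"
```

```text
the job is handed in; nothing more can be done
```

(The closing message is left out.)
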